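# Set the bench slope to its setting wedge

## Robot

A 6-joint arm with a two-finger parallel gripper is mounted at the origin on a cart in front of the work surface, level with it; the furniture and walls round the work are solid. World frame = base frame: x ahead of the robot, y to its left, z up, the work surface at z = 0. Lengths are in m, angles in rad, forces in N, time in s.
With the tool pointing down it reaches from about 0.375 to 0.9 m from the base axis. Payload 3.1 kg.
Tool frame: the origin (TCP) lies between the finger pads; the fingertips stand 17 mm ahead of it and the grasp point (between the pads) lies 2 mm behind it; z points along the fingers, y is the line along which they close (so a half turn about z gives the same grasp; the last joint's range is limited). The gripper opens to 85 mm and grips with 20 to 120 N. Pads are 22 mm wide; open, the fingers measure 114 mm over their backs; the gripper's body (76 mm by 85 mm) begins 54 mm behind the grasp point. The pads swing forward as they close: fully open they stand 13 mm farther back than shut.
Start: joints at [-1.306, 0.527, 1.433, -0, 1.181, -0.178], TCP at [0.268, -0.565, 0.248] pointing down, gripper open.
Joint ranges: [-3.08, 3.08], [-0.75, 2.2], [0.22, 2.44], [-1.43, 4.57], [0, 2.65], [-2.85, 2.85]. Speed limits (rad/s): [2.79, 2.79, 3.14, 3.14, 3.14, 3.14].

## Interface

Orientations are given as a unit quaternion [x, y, z, w].
In Python, from station import sense, vision, order gives the robot as it stands.
- The arm moves only by the shell command python3 -m crank 'ROWS' [OPENING] [FORCE]. ROWS is JSON, a list of rows, each an object with "dp": the shift along the world's x, y, z in units of 30 mm (1.0 is 30 mm), a list of three; "angular": the turn, a rotation vector about the world's x, y, z in degrees, a list of three. In form: [{"dp": [dx, dy, dz], "angular": [ax, ay, az]}, ...]. A call has 1 to 20 rows; each row shifts and turns the commanded pose from where the row before left it; what a row does not reach is not made up. A row lasts 1/10 s, in which the tool goes at most 50 mm and 8.59 degrees, less where a joint would pass 70% of its speed; a pose out of reach is approached as far as the arm can. A call is refused whole if a number of a shift passes 1 or a number of a turn 8.59, either way. A call with a gripper value outside its range is refused whole. OPENING is the closure, from 0 (fully open) to 1 (shut), set as the call begins (- or left out, the last holds). The fingers move at their own pace and stop on an object; FORCE is the grip in N (left out, the last holds). Time passes only in rows, so rows that do not move let the fingers close. It gives the time, the measured TCP pose, the force, the opening and the grip force at its end, in the units of the state.
- sense(): the state, without advancing time (a new reading comes with each control period).
- vision.snapshot(name): name is "scene" or "top" or "wrist"; returns a dict with "image" (400x640x3 uint8, blue, green, red), "range_z" (400x640 float32, m along the optical axis (not along the pixel's ray), 0 where there is no reading), "mtx" (3x3 intrinsics, pixels), "pose" (4x4, takes a point from camera to world coordinates); the wrist camera has in their place "mount" (4x4, takes a point from camera to tool coordinates, whose origin is the TCP and whose axes are the flange's). Camera axes: x right, y down, z forward; pixel columns grow to the right and rows downward; lengths in m; the calibration is good to about 2 mm. A picture is of the moment at which its call begins: read the wrist's pose just before it.
- order.sign_off(): hands the job in; it is judged then, once.
The state is a dict: "t": time; "q": joint angles; "qd": joint speeds; "tau": joint torques, N m; "tcp_pos": TCP position; "tool_rot": TCP orientation; "force": force on the tool from outside, world axes, zero at the start; "ft_torque": the same for the moment, N m; "finger_gap": opening from 0.0 (shut) to 1.0 (fully open); "gripper_force": force on a finger pad.
Only numpy, scipy, OpenCV 4.12 (cv2) and the standard library are available. Lean on these libraries where they do the work, as an engineer would, in place of code of your own. Each camera call takes 0.05 s, during which the arm holds its last target. There are 200 camera calls.

## Task

Set the carver's bench slope to the angle of its wooden setting wedge. Lift the wedge up and off its peg, stand it flat on the slope's base under the raised leaf, thin end towards the hinge and tall end face right up against the lip, and only then fold the stiff leaf down until it beds flat on the wedge: feel it seat with a light but definite press (about 5 to 15 newtons at the fingers), never slam or force it. Let go and leave the leaf lying on the wedge; leave the tape measure and the brush where they are.

Things in the scene. Friction and masses are not known exactly. Their poses are not given: they have to be found in the camera images.
- bench_slope: Fixed pale wooden base of the slope, 140 (x) x 210 (y) x 18 mm. Origin: centre of its underside; z up. The hinge runs along x at y = +88 mm on the top face (z = 18). A dark lip 130 mm long (along x), 12 wide, 10 high stands on the top face; its inner face, towards the hinge, is at y = -69 mm.
- slope_leaf (a joint): Angle (rad) of the plywood leaf above the base: 0 flat, 1.57 upright. 130 mm along the hinge, 190 mm from hinge to free edge, 12 mm thick; its underside passes through the hinge axis. Stiff hinge (0.7 N m): it stays where it is left. Folding down, the free edge swings towards the base's -y. Its upper face has a ledge 10 mm high, 10 to 22 mm from the hinge.
- leaf_edge (a point): Middle of the leaf's free edge, half-way through its thickness, 190 mm from the hinge.
- slope_hinge (a point): Middle of the hinge axis, on the base's top face; axes as the base.
- set_wedge: Loose wooden wedge, 0.2 kg, 32 mm thick (x), 112 long (y). Origin: centre of its flat underside, z up when standing. Tall end face (y = -56 mm) 83.5 mm high, thin end face (y = +56) 24 mm high; the sloping top makes 28 degrees (0.488 rad) with the underside. A 24 mm hole along x at y = -27, z = 50 hangs it on the peg at the start, rolled 39 degrees about its x, thin end down.
- wedge_thin (a point): Middle of the lower edge of the wedge's thin end (y = +56 mm, z = 0 in the wedge's frame).
- wedge_hole (a point): Centre of the wedge's hanging hole.
- peg_stand: Fixed stand: dark foot 118 x 90 x 16 mm (x -100 to +18), post 18 mm thick, 175 high. Origin: foot of the post on the bench. A 10 mm steel peg at z = 165 points along -x (to the robot); a 24 mm collar 45 to 49 mm from the post; the wedge hangs 52 to 84 mm from it. The peg ends at 104 mm, its tip turned up 5 mm: raise the wedge 6 to 12 mm before drawing it off.
- peg_tip (a point): Centre of the peg's rounded, turned-up tip (5 mm radius).
- tape_measure: Bystander: tape measure, 32 x 86 x 62 mm, origin centre of underside.
- dust_brush: Bystander: flat dusting brush 40 x 222 x 17 mm, origin centre of underside.

How it is judged:
By the outcome, as a careful person would: the job done as asked, in the order asked, and still so for the second after the job is handed in, with the robot touching nothing.
It also fails if it takes over 58 s, if anything falls off the work surface, if the arm or the gripper's body presses on something with over 40 N, if the wrist force passes 120 N, or if a joint passes its speed limit or range.

## Working session

There is one attempt and no reset: what is moved stays moved. The work goes in short steps, Python scripts to look and compute and a shell command to move; the robot and the scene stay as the last step left them, time stands still between calls to the robot, and variables do not carry over. Pictures are saved under pics/ and viewed, at most 10 in all, crops included, and the job is handed in when it is done.

```bash
mkdir -p pics; ls; python3 - <<'E'
from station import sense, vision
import numpy as np, cv2
for n in ("scene","top"):
    s=vision.snapshot(n); np.savez(f"{n}0.npz",**s); cv2.imwrite(f"pics/{n}0.png",s["image"]); print(n,s["mtx"].tolist(),np.round(s["pose"],3).tolist())
print(sense())
E
```

```text
pics
scene [[392.7786411369931, 0.0, 314.09557649565124], [0.0, 392.7786411369931, 198.60332911351742], [0.0, 0.0, 1.0]] [[-0.538, -0.366, 0.759, -0.315], [-0.843, 0.223, -0.489, 0.719], [0.01, -0.903, -0.429, 0.564], [0.0, 0.0, 0.0, 1.0]]
top [[376.9540801958697, 0.0, 318.144040576062], [0.0, 376.9540801958697, 196.41511662013872], [0.0, 0.0, 1.0]] [[0.001, -0.995, 0.1, 0.406], [-1.0, -0.003, -0.02, 0.209], [0.02, -0.1, -0.995, 0.991], [0.0, 0.0, 0.0, 1.0]]
{'t': 0.1, 'q': array([-1.30648597e+00,  5.28387875e-01,  1.43377611e+00, -1.07258410e-05,
        1.18140881e+00, -1.78494549e-01]), 'qd': array([ 0.0003525 , -0.00130675, -0.00115656,  0.00083479, -0.00075752,
       -0.00051921]), 'tau': array([-1.64204089e-04, -4.43304706e+01, -1.78587949e+01, -1.89303373e-04,
        3.93427021e-03, -2.83220129e-05]), 'tcp_pos': array([ 0.2676613 , -0.56410551,  0.24742181]), 'tool_rot': array([ 9.75589506e-01,  2.19599943e-01, -4.74237624e-05, -9.88948048e-04]), 'force': array([0.33748451, 0.13429224, 0.4225643 ]), 'ft_torque': array([ 0.01781006,  0.01450206, -0.01732754]), 'gripper_force': 0.0, 'finger_gap': 1.0021029417514757}
```

View pics/scene0.png

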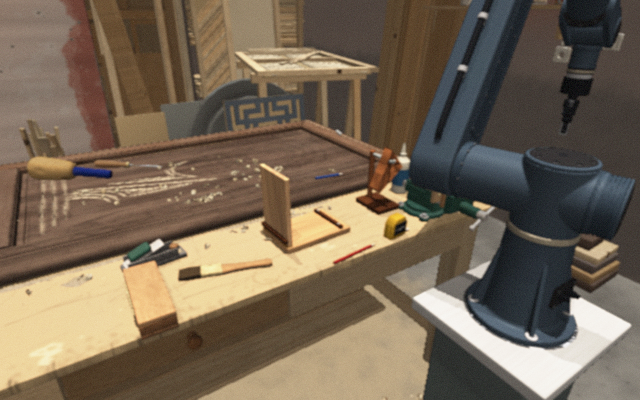

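View pics/top0.png

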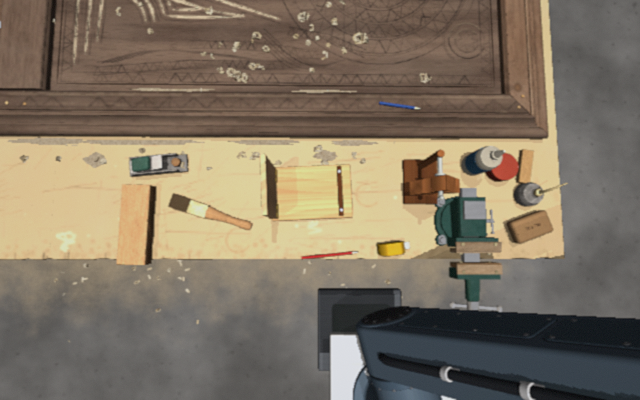

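The top view shows the slope at about (265–352, 165–218), with its lip at column 340 and its leaf near column 268. The peg stand with the wedge is at (403–460, 150–205), the tape at (393, 248) and the brush at (210, 212). Next I measure with depth.

```bash
cat > h.py <<'E'
import numpy as np, cv2
def cloud(s,T=None):
    K=s["mtx"];z=s["range_z"];v,u=np.mgrid[:z.shape[0],:z.shape[1]]
    P=np.stack([(u-K[0,2])/K[0,0]*z,(v-K[1,2])/K[1,1]*z,z],-1)
    T=s["pose"] if T is None else T
    W=P@T[:3,:3].T+T[:3,3]; W[z==0]=np.nan
    return W
E
python3 - <<'E'
import numpy as np, cv2
from h import cloud
t=dict(np.load("top0.npz")); s=dict(np.load("scene0.npz"))
W=cloud(t); V=cloud(s)
print("bench z", np.nanmedian(W[235:245,300:380,2]))
for r in range(148,212,4): print(r, np.round(W[r,400:466:4,2]*1000).astype(int))
# base: points z 0.012..0.025
m=np.zeros(W.shape[:2],bool); m[150:230,255:362]=1
b=m&(abs(W[...,2]-.018)<.006); pts=W[b][:,:2].astype(np.float32)
print("base rect",cv2.minAreaRect(pts), pts.min(0),pts.max(0), np.median(W[b][:,2]))
hsv=cv2.cvtColor(t["image"],cv2.COLOR_BGR2HSV)
d=m&(hsv[...,2]<110); d[:,:330]=0; print("lip",cv2.minAreaRect(W[d][:,:2].astype(np.float32)),np.median(W[d][:,2]))
l=m&(W[...,2]>.05); p=W[l]; print("leaf top", np.percentile(p,[2,50,98],axis=0))
# scene view leaf
m2=np.zeros(V.shape[:2],bool); m2[160:250,255:300]=1
l=m2&(V[...,2]>.05)&(V[...,2]<.3)&(V[...,0]<.7); p=V[l]; print("leaf sc", len(p),np.percentile(p,[2,50,98],axis=0))
a=cv2.resize(t["image"][140:220,390:480],None,fx=5,fy=5,interpolation=cv2.INTER_CUBIC)
c=cv2.resize(s["image"][140:260,250:430],None,fx=4,fy=4,interpolation=cv2.INTER_CUBIC)
c=c[:400,:]; o=np.zeros((600,800,3),np.uint8)
c=cv2.resize(s["image"][140:250,250:430],(800,489));cv2.imwrite("pics/c1.png",c)
E
```

```text
bench z -0.0012542080779059939
148 [ 0  0  2 -2  0  2 -1  1  4  2  1  0 -2  1 -1 -2  0]
152 [-9223372036854775808                   -2                   -3
                   -2                    0                    2
                   -3                    1                   -2
                  165                  172                  170
                   -2                    1                   -1
                    0                   -1]
156 [ -1  -3   1   0   0  -2  -1  -1 139 162 174  -2  -4  -1  -1  -2   4]
160 [ -2  14  13  13  16  13  73 107 127 136 170   0  -1   1   1  -2  19]
164 [  1  19  16  16  16  43  70  89  17  17 169   2  -4  -1   0   1  24]
168 [ -4  14  19  15  16  24  15  17  15  17 171  -1  -1  -1   2  -4  14]
172 [  1  16  16  15  15  16  18  14  16  17 167   1   0   1  -1   1  -2]
176 [  1  15  11  14  15  16  16  15  13  17 182 194 195   1   0  -4   2]
180 [ -1  15  15  16  15 121 135 147 158 169 185 194 194 177 155   2   2]
184 [ -1  15  14  91 109 118 134 144 158 172 180 195 195 175 155  -1   1]
188 [ -1  15  14  91 106 117 131 144 159 168 180 192
[... 273 characters left out ...]
15  12  22  42  72  94 102]
208 [  0  -2   1  -2   1   0   0  -4  -1  -1  14  22  26  41  72  94 100]
base rect ((0.5258920788764954, 0.2170712649822235), (0.2788219451904297, 0.1701502501964569), 88.96497344970703) [0.4424322  0.07633238] [0.61333764 0.35493708] 0.017426941552964537
lip ((0.5187379121780396, 0.13365718722343445), (0.12268224358558655, 0.005605882033705711), 4.060268402099609) nan
leaf top [[0.4469249  0.29497669 0.05633595]
 [0.50849812 0.30137772 0.18648527]
 [0.57201678 0.31322583 0.20947532]]
leaf sc 1586 [[0.44235724 0.30048848 0.05377662]
 [0.49295926 0.31220332 0.13599444]
 [0.5683665  0.31705291 0.20577945]]<stdin>:6: RuntimeWarning: invalid value encountered in cast
```

View pics/c1.png

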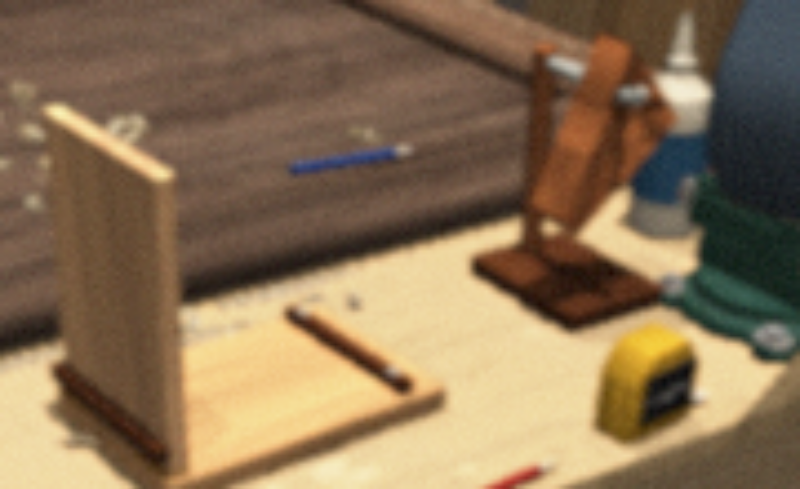

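Scene view: the leaf stands about upright. The wedge hangs on the peg at crop (620, 130) with its thin end down to the left (+y). The tape is beside the stand. Now I move over for a closer wrist view.

```bash
python3 -m crank '[{"dp":[0.27,1,0.3],"angular":[0,0,3.25]},{"dp":[0.27,1,0.3],"angular":[0,0,3.25]},{"dp":[0.27,1,0.3],"angular":[0,0,3.25]},{"dp":[0.27,1,0.3],"angular":[0,0,3.25]},{"dp":[0.27,1,0.3],"angular":[0,0,3.25]},{"dp":[0.27,1,0.3],"angular":[0,0,3.25]},{"dp":[0.27,1,0.3],"angular":[0,0,3.25]},{"dp":[0.27,1,0.3],"angular":[0,0,3.25]},{"dp":[0.27,1,0.3],"angular":[0,0,3.25]},{"dp":[0.27,1,0.3],"angular":[0,0,3.25]},{"dp":[0.27,1,0.3],"angular":[0,0,3.25]},{"dp":[0.27,1,0.3],"angular":[0,0,3.25]},{"dp":[0.27,1,0.3],"angular":[0,0,3.25]},{"dp":[0.27,1,0.3],"angular":[0,0,3.25]},{"dp":[0.27,1,0.3],"angular":[0,0,3.25]},{"dp":[0.27,1,0.3],"angular":[0,0,3.25]},{"dp":[0.27,1,0.3],"angular":[0,0,3.25]},{"dp":[0.27,1,0.3],"angular":[0,0,3.25]},{"dp":[0.27,1,0.3],"angular":[0,0,3.25]},{"dp":[0.27,1,0.3],"angular":[0,0,3.25]}]' 0 30
python3 - <<'E'
from station import sense, vision
import numpy as np, cv2
from scipy.spatial.transform import Rotation as R
st=sense(); s=vision.snapshot("wrist"); T=np.eye(4);T[:3,:3]=R.from_quat(st["tool_rot"]).as_matrix();T[:3,3]=st["tcp_pos"]
s["T"]=T@s["mount"]; np.savez("w1.npz",**s); cv2.imwrite("pics/w1.png",s["image"]); print(st["q"],st["tcp_pos"],st["tool_rot"],np.round(s["mount"],3).tolist(),s["mtx"][0,0])
E
```

```text
t: 2.1
tcp_pos: [0.4296, 0.0367, 0.4284]
tool_rot: [0.704, 0.71, -0.0, -0.0]
force: [0.5, 0.2, -0.6]
finger_gap: 1.001
gripper_force: 0.0
[-1.75167048e-01  6.55899529e-02  1.60577539e+00 -5.81519618e-05
  1.47090148e+00 -1.84028044e-01] [0.42958206 0.03668073 0.42838573] [ 7.03964910e-01  7.10234673e-01 -2.15724583e-04 -2.60625688e-04] [[-0.001, -0.949, -0.316, 0.081], [1.0, -0.001, -0.0, -0.001], [-0.0, -0.316, 0.949, -0.125], [0.0, 0.0, 0.0, 1.0]] 291.59475038645337
```

View pics/w1.png

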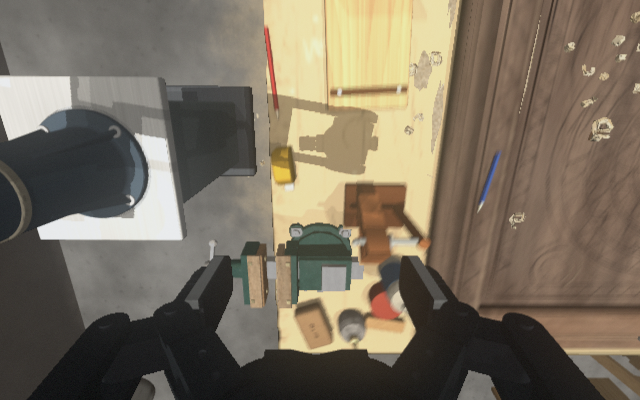

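Wrist view: the base with its lip is at (330–408, 92), the stand foot at (345–405, 185–225), the wedge at (362–392, 205–260), and the post and peg reach out to (428, 243). Next I get numbers from depth.

```bash
python3 - <<'E'
import numpy as np, cv2
from h import cloud
w=dict(np.load("w1.npz")); t=dict(np.load("top0.npz"))
W=cloud(w,w["T"]); V=cloud(t)
hsv=cv2.cvtColor(w["image"],cv2.COLOR_BGR2HSV)
print("bench",np.nanmedian(W[150:200,400:430,2]))
def plane(p):
    for _ in range(4):
        c=np.median(p,0) if _==0 else p.mean(0); n=np.linalg.svd(p-c)[2][2]; d=abs((p-c)@n); p=p[d<max(.002,2*d.std() if _<2 else .002)]
    return n*np.sign(n[2]),p
# wedge: sloping face & front etc
for nm,C,r in(("wrist",W,(190,290,340,440)),("top",V,(145,205,395,465))):
    m=np.zeros(C.shape[:2],bool); m[r[0]:r[1],r[2]:r[3]]=1
    x,y,z=C[...,0],C[...,1],C[...,2]
    m&=(z>.07)&(z<.25)&(y>-.11)&(y<.1)
    p=C[m&(x<.60)]
    print(nm,"wedge",len(p),np.percentile(p,[2,50,98],axis=0).round(4).tolist())
    # sloping face pts
    for lo,hi in((.10,.19),):
        q=p[(p[:,2]>lo)&(p[:,2]<hi)&(p[:,1]>-.05)]
        n,qi=plane(q); print(" slope n",n.round(3),"ang",np.degrees(np.arctan2(n[1],n[2])).round(1),"yaw",np.degrees(np.arctan2(-n[0],n[1])).round(1),qi.mean(0).round(4),len(qi),"x",np.percentile(qi[:,0],[1,99]).round(4))
    f=m&(x>.60); q=C[f]; print(" post",len(q),np.percentile(q,[5,50,95],axis=0).round(4).tolist())
    f=np.zeros_like(m); f[r[0]-20:r[1],r[2]-10:r[3]]=1
    f&=(abs(z-.0155)<.006)&(x>.45)&(x<.68)&(y>-.09)&(y<.06); print(" foot",cv2.minAreaRect(C[f][:,:2].astype(np.float32)),np.percentile(C[f][:,:2],[1,99],axis=0).round(4).tolist())
# dark lip and base in both
for nm,C,I,r in(("wrist",W,w["image"],(0,125,310,425)),("top",V,t["image"],(155,228,262,360))):
    m=np.zeros(C.shape[:2],bool); m[r[0]:r[1],r[2]:r[3]]=1
    g=I.astype(int).sum(2); h=cv2.cvtColor(I,cv2.COLOR_BGR2HSV)
    l=(m&(C[...,2]>.012)&(C[...,2]<.04)&(h[...,2]<120)&(C[...,1]<.17)).astype(np.uint8)
    k,lab,stt,_=cv2.connectedComponentsWithStats(l); i=1+stt[1:,4].argmax(); q=C[lab==i]
    fit=np.polyfit(q[:,0],q[:,1],1)
    print(nm,"lip",cv2.minAreaRect(q[:,:2].astype(np.float32)),"yaw",np.degrees(np.arctan(fit[0])),"z",np.median(q[:,2]),np.percentile(q,[1,50,99],axis=0).round(4).tolist())
    b=m&(abs(C[...,2]-.018)<.006)&(C[...,1]>.12); bp=C[b]
    # edges per y bin
    for y0 in np.arange(.12,.31,.03):
        q=bp[abs(bp[:,1]-y0)<.008]
        if len(q)>10: print("  y",y0.round(2),"x",np.percentile(q[:,0],[1,99]).round(4))
E
```

```text
bench -0.000297747478162802
wrist wedge 2456 [[0.4896, -0.1021, 0.0838], [0.5182, -0.0706, 0.1588], [0.5861, -0.0334, 0.1992]]
 slope n [0.01  0.928 0.372] ang 68.2 yaw -0.6 [ 0.5153 -0.0439  0.1157] 270 x [0.4996 0.5311]Traceback (most recent call last):
  File "<stdin>", line 22, in <module>
    return _quantile_unchecked(
        a, q, axis, out, overwrite_input, method, keepdims, weights)
    return _ureduce(a,
                    func=_quantile_ureduce_func,
    ...<5 lines>...
                    overwrite_input=overwrite_input,
                    method=method)
    r = func(a, **kwargs)
    result = _quantile(arr,
                       quantiles=q,
    ...<2 lines>...
                       out=out,
                       weights=wgt)
    slices_having_nans = np.isnan(arr[-1, ...])
                                  ~~~^^^^^^^^^
IndexError: index -1 is out of bounds for axis 0 with size 0
```

```bash
cat > m.py <<'E'
import numpy as np, cv2
from h import cloud
def plane(p):
    for k in range(5):
        c=p.mean(0); n=np.linalg.svd(p-c,full_matrices=False)[2][2]; d=abs((p-c)@n); p=p[d<=max(.003,2*d.std())]
    return n*np.sign(n[2]),p
w=dict(np.load("w1.npz")); t=dict(np.load("top0.npz"))
W=cloud(w,w["T"]); V=cloud(t)
pc=lambda q,a=(1,50,99): np.percentile(q,a,axis=0).round(4).tolist()
for nm,C,I,r in(("wrist",W,w["image"],(170,290,335,440)),("top",V,t["image"],(145,212,395,465))):
    m=np.zeros(C.shape[:2],bool); m[r[0]:r[1],r[2]:r[3]]=1
    x,y,z=C[...,0],C[...,1],C[...,2]
    p=C[m&(z>.075)&(z<.25)&(x>.49)&(x<.54)&(y>-.14)&(y<.02)]
    if len(p): print(nm,"wedge",len(p),pc(p))
    ang=p[np.argmax(p[:,2])]; print(" peak",np.median(p[p[:,2]>np.percentile(p[:,2],96)],0).round(4))
    pk=np.median(p[p[:,2]>np.percentile(p[:,2],96)][:,1])
    for s,q in(("slope",p[p[:,1]>pk+.008]),("end",p[p[:,1]<pk-.008])):
        if len(q)>20:
            n,qi=plane(q); print(" ",s,n.round(3),"roll",np.degrees(np.arctan2(n[1],n[2])).round(1),"yaw",np.degrees(np.arctan2(-n[0],n[1])).round(1),qi.mean(0).round(4),len(qi),"x",pc(qi[:,0]))
    q=C[m&(x>.565)&(x<.63)&(z>.14)&(z<.2)&(y<.0)]; 
    if len(q): print(" post",len(q),pc(q))
    f=m&(abs(z-.0155)<.006)&(x>.44)&(x<.65)&(y>-.2)&(y<.06); print(" foot",len(C[f]),cv2.minAreaRect(C[f][:,:2].astype(np.float32)),pc(C[f][:,:2]))
for nm,C,I,r in(("wrist",W,w["image"],(0,125,310,425)),("top",V,t["image"],(155,228,262,360))):
    m=np.zeros(C.shape[:2],bool); m[r[0]:r[1],r[2]:r[3]]=1
    h=cv2.cvtColor(I,cv2.COLOR_BGR2HSV)
    l=(m&(C[...,2]>.010)&(C[...,2]<.045)&(h[...,2]<130)&(C[...,1]<.17)).astype(np.uint8)
    k,lab,stt,_=cv2.connectedComponentsWithStats(l); i=1+stt[1:,4].argmax(); q=C[lab==i]
    print(nm,"lip",len(q),cv2.minAreaRect(q[:,:2].astype(np.float32)),"yaw",np.degrees(np.arctan(np.polyfit(q[:,0],q[:,1],1)[0])),pc(q))
    bp=C[m&(abs(C[...,2]-.018)<.006)]
    for y0 in np.arange(.12,.31,.03):
        q=bp[abs(bp[:,1]-y0)<.008]
        if len(q)>10: print("  y",y0.round(2),"x",pc(q[:,0],(2,98)))
E
python3 m.py
```

```text
wrist wedge 1909 [[0.4944, -0.1262, 0.0849], [0.5119, -0.0665, 0.1544], [0.5362, -0.0318, 0.2002]]
 peak [ 0.5157 -0.0788  0.1997]
  slope [0.01  0.925 0.379] roll 67.7 yaw -0.6 [ 0.5152 -0.0527  0.137 ] 1013 x [0.4993, 0.5151, 0.5344]
  end [-0.544 -0.718  0.434] roll -58.9 yaw 142.9 [ 0.5099 -0.1074  0.1613] 85 x [0.4987, 0.5109, 0.5258]
 post 269 [[0.5659, -0.0854, 0.1409], [0.579, -0.0745, 0.1694], [0.59, -0.0697, 0.1761]]
 foot 1907 ((0.5360133051872253, -0.11582484841346741), (0.13643667101860046, 0.16899949312210083), 1.7982373237609863) [[0.4726, -0.1934], [0.5389, -0.0696], [0.5992, -0.0334]]
top wedge 845 [[0.4947, -0.1308, 0.0849], [0.5155, -0.07, 0.1558], [0.5382, -0.0333, 0.2002]]
 peak [ 0.5192 -0.08    0.1996]
  slope [0.005 0.926 0.378] roll 67.8 yaw -0.3 [ 0.5183 -0.0534  0.1342] 417 x [0.5023, 0.5184, 0.5364]
  end [-0.038 -0.772  0.634] roll -50.6 yaw 177.1 [ 0.5184 -0.1083  0.1681] 134 x [0.5019, 0.5188, 0.5329]
 post 114 [[0.5661, -0.0871, 0.1412], [0.5815, -0.0772, 0.1695], [0.5933, -0.0713, 0.1769]]
 foot 1113 ((0.5367076992988586, -0.1162085011601448), (0.1408
[... 217 characters left out ...]
.2305691242218018) yaw -88.46330598496826 [[0.4475, 0.1088, 0.014], [0.4476, 0.1121, 0.0147], [0.4477, 0.1153, 0.0161]]
  y 0.12 x [0.4491, 0.5831]
  y 0.15 x [0.4485, 0.5818]
  y 0.18 x [0.4462, 0.5827]
  y 0.21 x [0.4456, 0.5793]
  y 0.24 x [0.4434, 0.5784]
  y 0.27 x [0.4429, 0.5772]
top lip 137 ((0.5199778079986572, 0.13420996069908142), (0.08957136422395706, 0.009758208878338337), 2.962618589401245) yaw 2.8790876980478286 [[0.4755, 0.128, 0.0192], [0.5168, 0.1335, 0.0273], [0.5639, 0.1406, 0.0308]]
  y 0.12 x [0.452, 0.5866]
  y 0.15 x [0.4529, 0.5843]
  y 0.18 x [0.4503, 0.5853]
  y 0.21 x [0.4486, 0.5815]
  y 0.24 x [0.4475, 0.581]
  y 0.27 x [0.447, 0.5782]
  y 0.3 x [0.4425, 0.5809]
```

```bash
python3 -m crank '[{"dp":[0.29,-0.116,-0.736],"angular":[-3.9,0,0]},{"dp":[0.29,-0.116,-0.736],"angular":[-3.9,0,0]},{"dp":[0.29,-0.116,-0.736],"angular":[-3.9,0,0]},{"dp":[0.29,-0.116,-0.736],"angular":[-3.9,0,0]},{"dp":[0.29,-0.116,-0.736],"angular":[-3.9,0,0]},{"dp":[0.29,-0.116,-0.736],"angular":[-3.9,0,0]},{"dp":[0.29,-0.116,-0.736],"angular":[-3.9,0,0]},{"dp":[0.29,-0.116,-0.736],"angular":[-3.9,0,0]},{"dp":[0.29,-0.116,-0.736],"angular":[-3.9,0,0]},{"dp":[0.29,-0.116,-0.736],"angular":[-3.9,0,0]},{"dp":[0,0,0],"angular":[0,0,0]}]' 0.3
cat > snap.py <<'E'
import sys,numpy as np,cv2
from station import sense, vision
from scipy.spatial.transform import Rotation as R
def wrist(n):
    st=sense(); s=vision.snapshot("wrist"); T=np.eye(4);T[:3,:3]=R.from_quat(st["tool_rot"]).as_matrix();T[:3,3]=st["tcp_pos"]
    s["T"]=T@s["mount"]; s["tool"]=T; cv2.imwrite(f"pics/{n}.png",s["image"]); np.savez(n+".npz",**s); return s,st
E
python3 - <<'E'
from snap import *; from h import cloud
s,st=wrist("w2"); print(st["q"].round(3)); C=cloud(s,s["T"])
x,y,z=C[...,0],C[...,1],C[...,2]
m=(z>.09)&(z<.19)&(x>.48)&(x<.56)&(y>-.085)&(y<-.02)
p=C[m]; n0=np.array([0,.926,.378])
d=p@n0; d0=np.median(d); q=p[abs(d-d0)<.004]
c=q.mean(0); n=np.linalg.svd(q-c,full_matrices=False)[2][2]; n*=np.sign(n[2])
print(len(q),c.round(4),n.round(3))
for z0 in (.105,.12,.135,.15,.165,.18):
    e=q[abs(q[:,2]-z0)<.006]; print(z0,len(e),np.percentile(e,[2,98],axis=0)[:,0].round(4),e[:,1].mean().round(4))
E
```

```text
t: 3.25
tcp_pos: [0.5155, 0.001, 0.2033]
tool_rot: [0.663, 0.67, -0.24, 0.233]
force: [0.5, -0.8, -0.4]
finger_gap: 0.699
gripper_force: 0.0
[ 0.125  0.576  1.727 -0.777  1.097  0.575]
5874 [ 0.5157 -0.055   0.1426] [0.019 0.925 0.38 ]
0.105 636 [0.5001 0.5309] -0.0396
0.12 654 [0.5003 0.5309] -0.0457
0.135 678 [0.5001 0.5309] -0.0519
0.15 711 [0.4997 0.5309] -0.058
0.165 801 [0.5    0.5371] -0.0644
0.18 789 [0.4998 0.5309] -0.0703
```

View pics/w2.png

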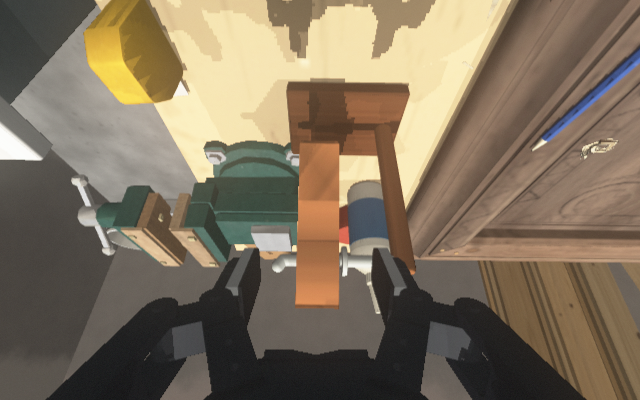

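The wedge spans columns 297–340, centred between the fingers (mid 317). The peg and collar lie at row ~262 and the post at the right, clear of the finger. Advance and close.

```bash
python3 -m crank '[{"dp":[0,-0.226,-0.269],"angular":[0,0,0]},{"dp":[0,-0.226,-0.269],"angular":[0,0,0]},{"dp":[0,-0.226,-0.269],"angular":[0,0,0]},{"dp":[0,-0.226,-0.269],"angular":[0,0,0]},{"dp":[0,-0.226,-0.269],"angular":[0,0,0]},{"dp":[0,-0.226,-0.269],"angular":[0,0,0]},{"dp":[0,-0.226,-0.269],"angular":[0,0,0]},{"dp":[0,-0.226,-0.269],"angular":[0,0,0]},{"dp":[0,-0.226,-0.269],"angular":[0,0,0]},{"dp":[0,-0.226,-0.269],"angular":[0,0,0]},{"dp":[0,0,0],"angular":[0,0,0]},{"dp":[0,0,0],"angular":[0,0,0]}]' 0.3
python3 -m crank '[{"dp":[0,0,0],"angular":[0,0,0]},{"dp":[0,0,0],"angular":[0,0,0]},{"dp":[0,0,0],"angular":[0,0,0]},{"dp":[0,0,0],"angular":[0,0,0]},{"dp":[0,0,0],"angular":[0,0,0]},{"dp":[0,0,0],"angular":[0,0,0]},{"dp":[0,0,0],"angular":[0,0,0]},{"dp":[0,0,0],"angular":[0,0,0]}]' 1 50
```

```text
t: 4.5
tcp_pos: [0.5167, -0.0675, 0.1265]
tool_rot: [0.664, 0.669, -0.237, 0.235]
force: [-0.3, -0.0, 0.3]
finger_gap: 0.702
gripper_force: 0.0
t: 5.3
tcp_pos: [0.5171, -0.0671, 0.1272]
tool_rot: [0.664, 0.669, -0.237, 0.236]
force: [-0.2, 4.0, 5.1]
finger_gap: 0.37
gripper_force: 52.7
```

```bash
python3 -m crank '[{"dp":[0,0,0.05],"angular":[0,0,0]},{"dp":[0,0,0.1],"angular":[0,0,0]},{"dp":[0,0,0.1],"angular":[0,0,0]},{"dp":[0,0,0.05],"angular":[0,0,0]},{"dp":[0,0,0],"angular":[0,0,0]},{"dp":[0,0,0],"angular":[0,0,0]}]'
python3 - <<'E'
from snap import *; from h import cloud
s,st=wrist("w3"); print(st["tcp_pos"],st["force"],st["ft_torque"])
t=vision.snapshot("scene"); cv2.imwrite("pics/s3.png",cv2.resize(t["image"][130:220,340:430],(600,600)))
E
```

```text
t: 5.9
tcp_pos: [0.5167, -0.0673, 0.1357]
tool_rot: [0.664, 0.669, -0.237, 0.235]
force: [0.4, 0.4, -1.3]
finger_gap: 0.365
gripper_force: 52.0
[ 0.51673942 -0.06732723  0.13572992] [ 0.38722399  0.41793092 -1.29124419] [ 0.50655054 -0.04190746  0.03731367]
```

View pics/w3.png

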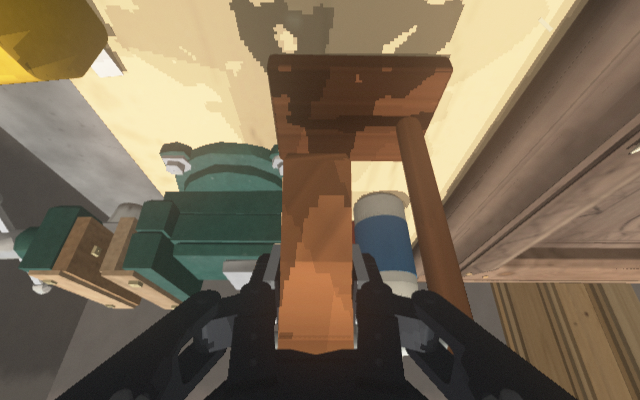

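The wedge sits at columns 282–352 between the fingers, freed from the peg's load. Draw it off along -x.

```bash
python3 -m crank '[{"dp":[-0.15,0,0],"angular":[0,0,0]},{"dp":[-0.2,0,0],"angular":[0,0,0]},{"dp":[-0.2,0,0],"angular":[0,0,0]},{"dp":[-0.2,0,0],"angular":[0,0,0]},{"dp":[-0.2,0,0],"angular":[0,0,0]},{"dp":[-0.2,0,0],"angular":[0,0,0]}]'
python3 -m crank '[{"dp":[-0.2,0,0],"angular":[0,0,0]},{"dp":[-0.2,0,0],"angular":[0,0,0]},{"dp":[-0.2,0,0],"angular":[0,0,0]},{"dp":[-0.2,0,0],"angular":[0,0,0]},{"dp":[-0.2,0,0],"angular":[0,0,0]},{"dp":[-0.2,0,0],"angular":[0,0,0]},{"dp":[-0.2,0,0],"angular":[0,0,0]},{"dp":[-0.2,0,0],"angular":[0,0,0]},{"dp":[-0.2,0,0],"angular":[0,0,0]},{"dp":[0,0,0],"angular":[0,0,0]}]'
```

```text
t: 6.6
tcp_pos: [0.4817, -0.0673, 0.1359]
tool_rot: [0.664, 0.669, -0.237, 0.235]
force: [-0.8, -0.7, -1.7]
finger_gap: 0.367
gripper_force: 52.0
t: 7.6
tcp_pos: [0.427, -0.0673, 0.1358]
tool_rot: [0.664, 0.669, -0.237, 0.235]
force: [-0.3, 0.1, -2.1]
finger_gap: 0.368
gripper_force: 52.0
```

```bash
python3 -m crank '[{"dp":[0,0,0.5],"angular":[0,0,0]},{"dp":[0,0,0.5],"angular":[0,0,0]},{"dp":[0,0,0.5],"angular":[0,0,0]},{"dp":[0,0,0.5],"angular":[0,0,0]},{"dp":[0,0,0.5],"angular":[0,0,0]},{"dp":[0,0,0.5],"angular":[0,0,0]},{"dp":[0,0,0.5],"angular":[0,0,0]},{"dp":[0,0,0.5],"angular":[0,0,0]}]'
python3 -m crank '[{"dp":[0.245,0.755,0],"angular":[3.25,0,0.17]},{"dp":[0.245,0.755,0],"angular":[3.25,0,0.17]},{"dp":[0.245,0.755,0],"angular":[3.25,0,0.17]},{"dp":[0.245,0.755,0],"angular":[3.25,0,0.17]},{"dp":[0.245,0.755,0],"angular":[3.25,0,0.17]},{"dp":[0.245,0.755,0],"angular":[3.25,0,0.17]},{"dp":[0.245,0.755,0],"angular":[3.25,0,0.17]},{"dp":[0.245,0.755,0],"angular":[3.25,0,0.17]},{"dp":[0.245,0.755,0],"angular":[3.25,0,0.17]},{"dp":[0.245,0.755,0],"angular":[3.25,0,0.17]},{"dp":[0.245,0.755,0],"angular":[3.25,0,0.17]},{"dp":[0.245,0.755,0],"angular":[3.25,0,0.17]},{"dp":[0,0,0],"angular":[0,0,0]},{"dp":[0,0,0],"angular":[0,0,0]}]'
python3 - <<'E'
from snap import *
s,st=wrist("w4"); print(st["q"].round(3),st["tool_rot"],st["force"])
t=vision.snapshot("scene"); np.savez("s4.npz",**t)
a=cv2.resize(t["image"][60:260,200:400],(400,400)); b=cv2.resize(s["image"],(400,250))
o=np.zeros((400,800,3),np.uint8); o[:,:400]=a; o[:250,400:]=b; cv2.imwrite("pics/c4.png",o)
E
```

```text
t: 8.4
tcp_pos: [0.4281, -0.0673, 0.2564]
tool_rot: [0.664, 0.669, -0.237, 0.235]
force: [0.6, 0.7, -1.7]
finger_gap: 0.367
gripper_force: 51.9
t: 9.8
tcp_pos: [0.5158, 0.2039, 0.2554]
tool_rot: [0.693, 0.721, 0.003, 0.004]
force: [0.2, 0.2, -1.6]
finger_gap: 0.368
gripper_force: 51.8
[ 0.177  0.421  1.608 -0.004  1.103  0.139] [0.69280695 0.72110591 0.00271651 0.00417423] [ 0.21712023  0.209522   -1.64761089]
```

View pics/c4.png

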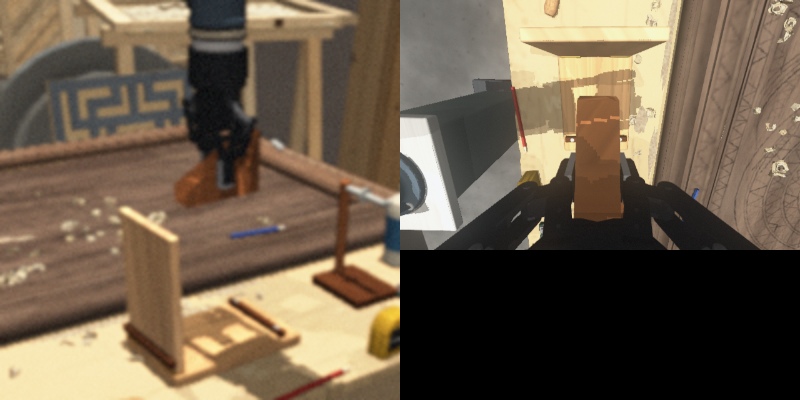

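The wedge is held level over the base (crop: wedge at right panel columns 575–625, lip at row ~138 on both sides of it). No camera housing protrudes towards the leaf. Next I measure the lip and wedge in the wrist frame.

```bash
python3 - <<'E'
import numpy as np, cv2
from h import cloud
from m import plane,pc
w=dict(np.load("w4.npz")); C=cloud(w,w["T"]); x,y,z=C[...,0],C[...,1],C[...,2]
print("----"); 
m=(z>.235)&(z<.33)&(x>.49)&(x<.545)&(y>.13)&(y<.28)
k=m.copy(); k[:,:270]=0;k[:,375:]=0
hsv=cv2.cvtColor(w["image"],cv2.COLOR_BGR2HSV); k&=(hsv[...,1]>110)
p=C[k]; print("wedge",len(p),pc(p)); n,q=plane(p[(p[:,1]>.16)]); print("slope n",n.round(3),np.degrees(np.arctan2(n[1],n[2])).round(2),"yaw",np.degrees(np.arctan2(-n[0],n[1])).round(2),q.mean(0).round(4),pc(q))
for y0 in (.17,.19,.21,.23,.25):
    e=q[abs(q[:,1]-y0)<.005]; print(" y",y0,len(e),pc(e[:,0],(2,98)))
# thin end face: max y of wedge, all z>.2
a=C[(z>.215)&(z<.27)&(x>.5)&(x<.53)&(y>.22)&(y<.29)]; print("thin",len(a),pc(a))
# lip: strips
V=hsv[...,2]
K=w["mtx"];T=w["T"]
def onplane(u,v,h):
    d=T[:3,:3]@np.array([(u-K[0,2])/K[0,0],(v-K[1,2])/K[1,1],1.]); o=T[:3,3]; return o+d*(h-o[2])/d[2]
for u in list(range(262,284,4))+list(range(348,368,3)):
    col=C[205:245,u]; print(u,[int(i) for i in V[212:240,u]],onplane(u,220,.028).round(4)[:2])
E
```

```text
wrist wedge 1909 [[0.4944, -0.1262, 0.0849], [0.5119, -0.0665, 0.1544], [0.5362, -0.0318, 0.2002]]
 peak [ 0.5157 -0.0788  0.1997]
  slope [0.01  0.925 0.379] roll 67.7 yaw -0.6 [ 0.5152 -0.0527  0.137 ] 1013 x [0.4993, 0.5151, 0.5344]
  end [-0.544 -0.718  0.434] roll -58.9 yaw 142.9 [ 0.5099 -0.1074  0.1613] 85 x [0.4987, 0.5109, 0.5258]
 post 269 [[0.5659, -0.0854, 0.1409], [0.579, -0.0745, 0.1694], [0.59, -0.0697, 0.1761]]
 foot 1907 ((0.5360133051872253, -0.11582484841346741), (0.13643667101860046, 0.16899949312210083), 1.7982373237609863) [[0.4726, -0.1934], [0.5389, -0.0696], [0.5992, -0.0334]]
top wedge 845 [[0.4947, -0.1308, 0.0849], [0.5155, -0.07, 0.1558], [0.5382, -0.0333, 0.2002]]
 peak [ 0.5192 -0.08    0.1996]
  slope [0.005 0.926 0.378] roll 67.8 yaw -0.3 [ 0.5183 -0.0534  0.1342] 417 x [0.5023, 0.5184, 0.5364]
  end [-0.038 -0.772  0.634] roll -50.6 yaw 177.1 [ 0.5184 -0.1083  0.1681] 134 x [0.5019, 0.5188, 0.5329]
 post 114 [[0.5661, -0.0871, 0.1412], [0.5815, -0.0772, 0.1695], [0.5933, -0.0713, 0.1769]]
 foot 1113 ((0.5367076992988586, -0.1162085011601448), (0.1408
[... 1309 characters left out ...]
(q,a,axis=0).round(4).tolist()
                             ~~~~~~~~~~~~~^^^^^^^^^^^^
    return _quantile_unchecked(
        a, q, axis, out, overwrite_input, method, keepdims, weights)
    return _ureduce(a,
                    func=_quantile_ureduce_func,
    ...<5 lines>...
                    overwrite_input=overwrite_input,
                    method=method)
    r = func(a, **kwargs)
    result = _quantile(arr,
                       quantiles=q,
    ...<2 lines>...
                       out=out,
                       weights=wgt)
    slices_having_nans = np.isnan(arr[-1, ...])
                                  ~~~^^^^^^^^^
IndexError: index -1 is out of bounds for axis 0 with size 0
```

```bash
sed -i '/^for nm/,$d' m.py; python3 - <<'E'
import numpy as np, cv2
from h import cloud
from m import pc
w=dict(np.load("w4.npz")); C=cloud(w,w["T"]); x,y,z=C[...,0],C[...,1],C[...,2]
a=C[(z>.215)&(z<.28)&(x>.505)&(x<.525)&(y>.22)&(y<.29)]; print("thin",len(a),pc(a))
V=cv2.cvtColor(w["image"],cv2.COLOR_BGR2HSV)[...,2]
K=w["mtx"];T=w["T"]
def onplane(u,v,h):
    d=T[:3,:3]@np.array([(u-K[0,2])/K[0,0],(v-K[1,2])/K[1,1],1.]); o=T[:3,3]; return o+d*(h-o[2])/d[2]
for u in list(range(264,282,4))+list(range(348,368,4)):
    print(u,V[206:240,u].tolist(),onplane(u,206,.028).round(4)[:2],onplane(u,226,.028).round(4)[:2])
b=C[(abs(z-.018)<.004)&(x>.43)&(x<.6)&(y>.15)&(y<.25)]
for y0 in (.17,.19,.21,.23): 
    e=b[abs(b[:,1]-y0)<.006]; print(y0,len(e),pc(e[:,0],(1,99)))
l=C[(z>.05)&(z<.22)&(y>.27)&(y<.34)&(x>.43)&(x<.6)]; print("leaf",len(l),pc(l))
for z0 in(.2,.15,.1,.06):
    e=l[abs(l[:,2]-z0)<.008]; 
    if len(e): print(z0,pc(e[:,1]))
E
```

```text
thin 4460 [[0.5052, 0.2204, 0.2245], [0.515, 0.2399, 0.255], [0.5248, 0.2588, 0.266]]
264 [148, 148, 149, 149, 149, 168, 182, 182, 183, 180, 229, 244, 227, 192, 171, 165, 163, 178, 190, 187, 183, 230, 243, 243, 243, 243, 243, 243, 243, 243, 243, 242, 241, 234] [0.4524 0.1559] [0.4519 0.128 ]
268 [151, 150, 148, 149, 146, 162, 172, 171, 173, 229, 238, 173, 89, 102, 126, 140, 141, 140, 142, 140, 137, 164, 230, 244, 244, 244, 244, 244, 244, 244, 244, 244, 244, 241] [0.4575 0.1561] [0.4572 0.1282]
272 [160, 159, 160, 161, 160, 182, 194, 193, 192, 232, 244, 186, 88, 99, 127, 139, 151, 177, 187, 159, 135, 194, 237, 244, 244, 244, 244, 244, 244, 244, 244, 244, 244, 243] [0.4626 0.1563] [0.4624 0.1284]
276 [153, 151, 153, 152, 154, 174, 184, 185, 231, 244, 244, 187, 87, 102, 129, 193, 235, 241, 240, 239, 208, 204, 237, 244, 244, 245, 244, 245, 244, 244, 244, 244, 244, 244] [0.4678 0.1565] [0.4676 0.1285]
280 [184, 183, 183, 184, 168, 177, 186, 187, 231, 244, 244, 183, 80, 102, 127, 140, 140, 140, 139, 138, 134, 193, 237, 244, 244, 244, 244, 244, 244, 244, 235, 228, 228, 224] [0.4729 0.1567] 
[... 653 characters left out ...]
244, 245, 244, 244, 244, 244, 244, 187, 86, 92, 114, 130, 133, 130, 130, 127, 127, 163, 231, 244, 244, 244, 244, 243, 244, 244, 244, 244, 244, 242, 234] [0.5757 0.1603] [0.5781 0.1324]
364 [229, 243, 244, 244, 244, 224, 233, 244, 244, 244, 240, 238, 237, 235, 234, 234, 235, 235, 235, 233, 233, 232, 229, 228, 227, 221, 210, 198, 190, 201, 209, 212, 231, 239] [0.5808 0.1605] [0.5834 0.1325]
0.17 320 [0.4457, 0.5843]
0.19 360 [0.4448, 0.5826]
0.21 391 [0.4441, 0.5819]
0.23 1027 [0.4438, 0.5805]
leaf 9639 [[0.4463, 0.2974, 0.0589], [0.5087, 0.3051, 0.2072], [0.571, 0.3162, 0.2095]]
0.2 [0.3003, 0.3074, 0.3167]
0.15 [0.2986, 0.3011, 0.3043]
0.1 [0.297, 0.2999, 0.3028]
0.06 [0.296, 0.2989, 0.3016]
```

```bash
python3 -m crank '[{"dp":[0,0,-0.53],"angular":[0.8,0,0]},{"dp":[0,0,-0.53],"angular":[0,0,0]},{"dp":[0,0,-0.53],"angular":[0,0,0]},{"dp":[0,0,-0.53],"angular":[0,0,0]},{"dp":[0,0,-0.53],"angular":[0,0,0]},{"dp":[0,0,-0.53],"angular":[0,0,0]},{"dp":[0,0,-0.53],"angular":[0,0,0]},{"dp":[0,0,-0.53],"angular":[0,0,0]}]'
python3 -m crank '[{"dp":[0,0,-0.5],"angular":[0,0,0]},{"dp":[0,0,-0.5],"angular":[0,0,0]},{"dp":[0,0,-0.5],"angular":[0,0,0]},{"dp":[0,0,-0.4],"angular":[0,0,0]},{"dp":[0,0,0],"angular":[0,0,0]},{"dp":[0,0,0],"angular":[0,0,0]}]'
```

```text
t: 10.7
tcp_pos: [0.5162, 0.2039, 0.1281]
tool_rot: [0.693, 0.721, 0.009, -0.001]
force: [-0.1, 0.0, -1.9]
finger_gap: 0.371
gripper_force: 51.8
t: 11.3
tcp_pos: [0.5165, 0.2043, 0.0717]
tool_rot: [0.693, 0.721, 0.009, -0.001]
force: [-0.5, 0.1, -1.9]
finger_gap: 0.37
gripper_force: 51.8
```

```bash
python3 - <<'E'
from snap import *; from h import cloud; from m import plane,pc
s,st=wrist("w5"); print(st["q"].round(3),st["force"],st["tcp_pos"]); C=cloud(s,s["T"]); x,y,z=C[...,0],C[...,1],C[...,2]
hsv=cv2.cvtColor(s["image"],cv2.COLOR_BGR2HSV)
t=st["tcp_pos"]; k=(z>t[2]-.015)&(z<t[2]+.05)&(abs(x-.515)<.03)&(y>t[1]-.02)&(y<t[1]+.07)&(hsv[...,1]>110); k[:,:270]=0;k[:,375:]=0
n,q=plane(C[k]); print("n",n.round(3),np.degrees(np.arctan2(n[1],n[2])),q.mean(0).round(4))
a=C[(z>t[2]-.03)&(z<t[2]+.02)&(x>.505)&(x<.525)&(y>.22)&(y<.28)]; print(pc(a))
b=C[(abs(z-.018)<.006)&(x>.45)&(x<.58)&(y>.17)&(y<.28)&((x<.485)|(x>.545))];print("base z",len(b),pc(b))
cv2.imwrite("pics/w5.png",s["image"])
E
```

```text
[0.169 0.696 1.752 0.019 0.68  0.116] [-0.50473683  0.11742561 -1.88653415] [0.51653163 0.20432592 0.07165458]
n [-0.022  0.469  0.883] 27.973323257387417 [0.5147 0.2206 0.0822]
[[0.5052, 0.2203, 0.0459], [0.515, 0.2398, 0.0719], [0.5248, 0.2594, 0.0828]]
base z 16716 [[0.4507, 0.1723, 0.0164], [0.4838, 0.2344, 0.0179], [0.5792, 0.2792, 0.0193]]
```

View pics/w5.png

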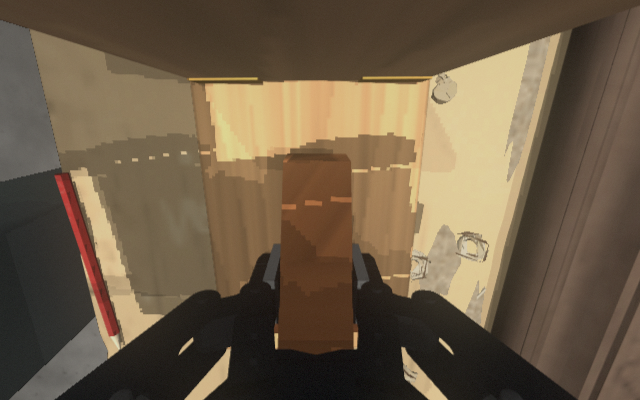

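The wedge is centred over the base between its side edges (columns 210–420), and its thin end is at row ~155. Lower the remaining ~20 mm gently.

```bash
python3 -m crank '[{"dp":[0,0,-0.12],"angular":[0,0,0]},{"dp":[0,0,-0.12],"angular":[0,0,0]},{"dp":[0,0,-0.12],"angular":[0,0,0]},{"dp":[0,0,-0.1],"angular":[0,0,0]},{"dp":[0,0,-0.07],"angular":[0,0,0]},{"dp":[0,0,0],"angular":[0,0,0]},{"dp":[0,0,0],"angular":[0,0,0]}]'
python3 -m crank '[{"dp":[0,0,-0.04],"angular":[0,0,0]},{"dp":[0,0,0],"angular":[0,0,0]},{"dp":[0,0,0],"angular":[0,0,0]}]'
python3 -m crank '[{"dp":[0,0,-0.03],"angular":[0,0,0]},{"dp":[0,0,0],"angular":[0,0,0]},{"dp":[0,0,0],"angular":[0,0,0]}]'
```

```text
t: 12.05
tcp_pos: [0.5165, 0.2045, 0.0556]
tool_rot: [0.693, 0.721, 0.009, -0.001]
force: [-0.7, 0.5, -1.4]
finger_gap: 0.367
gripper_force: 51.8
t: 12.35
tcp_pos: [0.5166, 0.2045, 0.0546]
tool_rot: [0.693, 0.721, 0.009, -0.001]
force: [-0.3, -0.4, -2.7]
finger_gap: 0.372
gripper_force: 51.8
t: 12.65
tcp_pos: [0.5165, 0.2045, 0.0536]
tool_rot: [0.693, 0.721, 0.009, -0.001]
force: [0.1, -0.2, -1.8]
finger_gap: 0.37
gripper_force: 51.8
```

```bash
python3 -m crank '[{"dp":[0,0,-0.03],"angular":[0,0,0]},{"dp":[0,0,0],"angular":[0,0,0]},{"dp":[0,0,0],"angular":[0,0,0]}]'
python3 -m crank '[{"dp":[0,0,-0.03],"angular":[0,0,0]},{"dp":[0,0,0],"angular":[0,0,0]},{"dp":[0,0,0],"angular":[0,0,0]}]'
```

```text
t: 12.95
tcp_pos: [0.5165, 0.2045, 0.0527]
tool_rot: [0.693, 0.721, 0.009, -0.001]
force: [-0.6, -0.5, -2.0]
finger_gap: 0.364
gripper_force: 51.8
t: 13.25
tcp_pos: [0.5166, 0.2046, 0.0521]
tool_rot: [0.693, 0.721, 0.009, -0.001]
force: [-0.7, 0.5, 0.9]
finger_gap: 0.369
gripper_force: 52.2
```

Touching lightly. Slide towards the lip.

```bash
python3 -m crank '[{"dp":[0,-0.03,0],"angular":[0,0,0]},{"dp":[0,-0.04,0],"angular":[0,0,0]},{"dp":[0,-0.04,0],"angular":[0,0,0]},{"dp":[0,-0.04,0],"angular":[0,0,0]},{"dp":[0,0,0],"angular":[0,0,0]}]'
python3 -m crank '[{"dp":[0,-0.03,0],"angular":[0,0,0]},{"dp":[0,0,0],"angular":[0,0,0]},{"dp":[0,0,0],"angular":[0,0,0]}]'
python3 -m crank '[{"dp":[0,-0.03,0],"angular":[0,0,0]},{"dp":[0,0,0],"angular":[0,0,0]},{"dp":[0,0,0],"angular":[0,0,0]}]'
```

```text
t: 13.75
tcp_pos: [0.5171, 0.2, 0.0521]
tool_rot: [0.693, 0.721, 0.01, -0.0]
force: [0.2, 2.4, 4.5]
finger_gap: 0.37
gripper_force: 52.4
t: 14.05
tcp_pos: [0.517, 0.1992, 0.0521]
tool_rot: [0.693, 0.721, 0.01, -0.0]
force: [1.2, 4.1, 4.9]
finger_gap: 0.367
gripper_force: 52.5
t: 14.35
tcp_pos: [0.5169, 0.1984, 0.0521]
tool_rot: [0.693, 0.721, 0.01, -0.0]
force: [0.4, 3.0, 5.5]
finger_gap: 0.367
gripper_force: 52.6
```

```bash
for i in 1 2 3; do python3 -m crank '[{"dp":[0,-0.03,0],"angular":[0,0,0]},{"dp":[0,0,0],"angular":[0,0,0]}]' | grep -E "tcp|^force"; done
```

```text
tcp_pos: [0.5169, 0.1979, 0.0521]
force: [0.7, 6.3, 5.1]
tcp_pos: [0.5169, 0.1977, 0.0522]
force: [-0.5, 8.5, 5.7]
tcp_pos: [0.5169, 0.1976, 0.0523]
force: [0.3, 11.7, 6.0]
```

Lip contact confirmed (y force rises to 12 N). Release and lift straight out.

```bash
python3 -m crank '[{"dp":[0,0,0],"angular":[0,0,0]},{"dp":[0,0,0],"angular":[0,0,0]},{"dp":[0,0,0],"angular":[0,0,0]},{"dp":[0,0,0],"angular":[0,0,0]}]' 0.3
python3 -m crank '[{"dp":[0,0,0.2],"angular":[0,0,0]},{"dp":[0,0,0.5],"angular":[0,0,0]},{"dp":[0,0,0.7],"angular":[0,0,0]},{"dp":[0,0,0.7],"angular":[0,0,0]},{"dp":[0,0,0.7],"angular":[0,0,0]},{"dp":[0,0,0.7],"angular":[0,0,0]},{"dp":[0,0,0.7],"angular":[0,0,0]},{"dp":[0,0,0.7],"angular":[0,0,0]},{"dp":[0,0,0],"angular":[0,0,0]}]'
python3 - <<'E'
from snap import *; from h import cloud; from m import plane,pc
s,st=wrist("w6"); print(st["q"].round(3)); C=cloud(s,s["T"]); x,y,z=C[...,0],C[...,1],C[...,2]
hsv=cv2.cvtColor(s["image"],cv2.COLOR_BGR2HSV)
k=(z>.045)&(z<.11)&(abs(x-.515)<.03)&(y>.13)&(y<.27)&(hsv[...,1]>110)
n,q=plane(C[k]); print("slope n",n.round(3),np.degrees(np.arctan2(n[1],n[2])),q.mean(0).round(4),pc(C[k]))
a=C[(z>.022)&(z<.11)&(x>.505)&(x<.525)&(y>.12)&(y<.28)]; print(pc(a))
l=C[(z>.05)&(z<.22)&(y>.28)&(y<.34)&(x>.43)&(x<.6)]
for z0 in(.2,.17,.14,.1,.06):
    e=l[abs(l[:,2]-z0)<.006]; 
    if len(e): print(z0,pc(e[:,1]),pc(e[:,0]))
E
```

```text
t: 15.35
tcp_pos: [0.5161, 0.195, 0.0514]
tool_rot: [0.693, 0.721, 0.009, -0.001]
force: [0.9, 0.5, 0.2]
finger_gap: 0.699
gripper_force: 0.0
t: 16.25
tcp_pos: [0.5183, 0.1957, 0.2019]
tool_rot: [0.693, 0.721, 0.012, 0.001]
force: [0.7, 0.3, 0.3]
finger_gap: 0.697
gripper_force: 0.0
[0.153 0.486 1.675 0.015 0.961 0.105]
slope n [-0.014  0.469  0.883] 27.984548396616947 [0.5158 0.1918 0.0744] [[0.4997, 0.1422, 0.0458], [0.5158, 0.1905, 0.0751], [0.5322, 0.2457, 0.1008]]
[[0.5052, 0.1416, 0.0416], [0.515, 0.1936, 0.0734], [0.5248, 0.2527, 0.1009]]
0.2 [0.2999, 0.3029, 0.306] [0.447, 0.5079, 0.5709]
0.17 [0.299, 0.302, 0.3049] [0.4468, 0.509, 0.5707]
0.14 [0.2982, 0.301, 0.304] [0.4468, 0.508, 0.5705]
0.1 [0.297, 0.2998, 0.3029] [0.4468, 0.5068, 0.5709]
0.06 [0.2959, 0.2984, 0.3016] [0.4469, 0.5035, 0.5705]
```

View pics/w6.png

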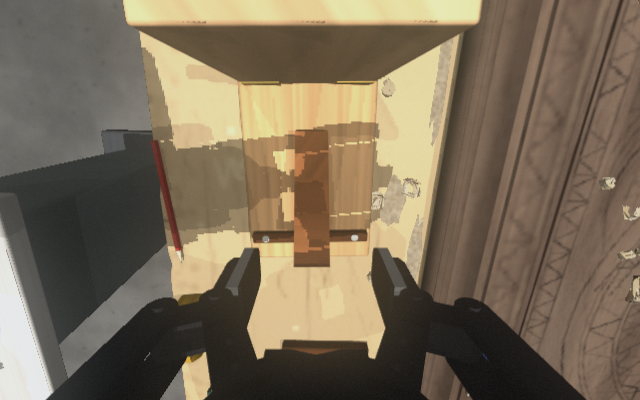

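The wedge stands flat and square on the base (columns 295–328, rows 130–265) with its tall end at the lip, and its slope reads 27.98°. The leaf is still upright. Next: close the fingers, rise, and go behind the leaf.

```bash
python3 -m crank '[{"dp":[0,0,0.6],"angular":[0,0,0]},{"dp":[0,0,0.6],"angular":[0,0,0]},{"dp":[0,0,0.6],"angular":[0,0,0]},{"dp":[0,0,0.6],"angular":[0,0,0]},{"dp":[0,0,0],"angular":[0,0,0]},{"dp":[-0.043,0.7,0],"angular":[0,0,0]},{"dp":[-0.043,0.7,0],"angular":[0,0,0]},{"dp":[-0.043,0.7,0],"angular":[0,0,0]},{"dp":[-0.043,0.7,0],"angular":[0,0,0]},{"dp":[-0.043,0.7,0],"angular":[0,0,0]},{"dp":[-0.043,0.7,0],"angular":[0,0,0]},{"dp":[-0.043,0.7,0],"angular":[0,0,0]},{"dp":[0,0,0],"angular":[0,0,0]}]' 1 30
python3 -m crank '[{"dp":[0,0,-0.4],"angular":[0,0,0]},{"dp":[0,0,-0.4],"angular":[0,0,0]},{"dp":[0,0,-0.4],"angular":[0,0,0]},{"dp":[0,0,-0.4],"angular":[0,0,0]},{"dp":[0,0,-0.4],"angular":[0,0,0]},{"dp":[0,0,-0.3],"angular":[0,0,0]},{"dp":[0,0,0],"angular":[0,0,0]}]'
```

```text
t: 17.6
tcp_pos: [0.5063, 0.3443, 0.2684]
tool_rot: [0.692, 0.722, 0.008, -0.002]
force: [-0.2, 0.2, -1.0]
finger_gap: -0.002
gripper_force: 0.0
t: 18.3
tcp_pos: [0.5066, 0.3419, 0.2]
tool_rot: [0.693, 0.721, 0.008, -0.001]
force: [-0.6, 0.1, -0.8]
finger_gap: 0.0
gripper_force: 0.0
```

```bash
python3 - <<'E'
import numpy as np
th=np.radians(np.r_[92:34:-4,32,30,28]);r=.165
P=np.c_[.2975-r*np.cos(th)+.012*np.sin(th)+.011,.018+r*np.sin(th)+.012*np.cos(th)+.017]
d=np.diff(P,axis=0)/.03
for t,p,e in zip(np.degrees(th),P,np.r_[[[0,0]],d]): print(round(t),p.round(4),e.round(3))
E
python3 -m crank '[{"dp":[0,-0.2,0],"angular":[0,0,0]},{"dp":[0,-0.2,0],"angular":[0,0,0]},{"dp":[0,-0.1,0],"angular":[0,0,0]},{"dp":[0,-0.1,0],"angular":[0,0,0]},{"dp":[0,0,0],"angular":[0,0,0]}]'
```

```text
92 [0.3263 0.1995] [0. 0.]
88 [0.3147 0.2003] [-0.384  0.028]
84 [0.3032 0.2004] [-0.385  0.001]
80 [0.2917 0.1996] [-0.384 -0.026]
76 [0.2802 0.198 ] [-0.381 -0.053]
72 [0.2689 0.1956] [-0.377 -0.079]
68 [0.2578 0.1925] [-0.37  -0.105]
64 [0.247  0.1886] [-0.362 -0.131]
60 [0.2364 0.1839] [-0.352 -0.156]
56 [0.2262 0.1785] [-0.34 -0.18]
52 [0.2164 0.1724] [-0.327 -0.203]
48 [0.207  0.1656] [-0.312 -0.225]
44 [0.1981 0.1583] [-0.296 -0.247]
40 [0.1898 0.1503] [-0.278 -0.267]
36 [0.1821 0.1417] [-0.258 -0.285]
32 [0.1749 0.1326] [-0.238 -0.303]
30 [0.1716 0.1279] [-0.111 -0.157]
28 [0.1684 0.1231] [-0.105 -0.161]
t: 18.8
tcp_pos: [0.5079, 0.3248, 0.2026]
tool_rot: [0.693, 0.721, 0.01, -0.001]
force: [-0.6, 2.0, 2.5]
finger_gap: -0.003
gripper_force: 1.1
```

Contact made. Now fold along the arc slowly.

```bash
python3 -m crank '[{"dp":[0.008,-0.19,0.01],"angular":[0,0,0]},{"dp":[0.008,-0.19,0.01],"angular":[0,0,0]},{"dp":[0.008,-0.19,0],"angular":[0,0,0]},{"dp":[0.008,-0.19,0],"angular":[0,0,0]},{"dp":[0.008,-0.19,-0.013],"angular":[0,0,0]},{"dp":[0.008,-0.19,-0.013],"angular":[0,0,0]},{"dp":[0.008,-0.19,-0.026],"angular":[0,0,0]},{"dp":[0.008,-0.19,-0.026],"angular":[0,0,0]}]'
python3 -m crank '[{"dp":[0.008,-0.188,-0.04],"angular":[0,0,0]},{"dp":[0.008,-0.188,-0.04],"angular":[0,0,0]},{"dp":[0.008,-0.185,-0.052],"angular":[0,0,0]},{"dp":[0.008,-0.185,-0.052],"angular":[0,0,0]},{"dp":[0.008,-0.181,-0.065],"angular":[0,0,0]},{"dp":[0.008,-0.181,-0.065],"angular":[0,0,0]}]'
```

```text
t: 19.6
tcp_pos: [0.5099, 0.2783, 0.2001]
tool_rot: [0.693, 0.721, 0.01, -0.0]
force: [1.3, 4.0, 3.6]
finger_gap: -0.001
gripper_force: 2.1
t: 20.2
tcp_pos: [0.511, 0.2452, 0.1904]
tool_rot: [0.693, 0.721, 0.009, -0.001]
force: [2.9, 3.7, 2.3]
finger_gap: -0.0
gripper_force: 1.9
```

```bash
python3 -m crank '[{"dp":[0.008,-0.176,-0.078],"angular":[0,0,0]},{"dp":[0.008,-0.176,-0.078],"angular":[0,0,0]},{"dp":[0.008,-0.17,-0.09],"angular":[0,0,0]},{"dp":[0.008,-0.17,-0.09],"angular":[0,0,0]},{"dp":[0.008,-0.164,-0.102],"angular":[0,0,0]},{"dp":[0.008,-0.164,-0.102],"angular":[0,0,0]}]'
python3 -m crank '[{"dp":[0.006,-0.156,-0.113],"angular":[0,0,0]},{"dp":[0.006,-0.156,-0.113],"angular":[0,0,0]},{"dp":[0.006,-0.148,-0.123],"angular":[0,0,0]},{"dp":[0.006,-0.148,-0.123],"angular":[0,0,0]},{"dp":[0.006,-0.139,-0.134],"angular":[0,0,0]},{"dp":[0.006,-0.139,-0.134],"angular":[0,0,0]},{"dp":[0,0,0],"angular":[0,0,0]}]'
```

```text
t: 20.8
tcp_pos: [0.5121, 0.2145, 0.1742]
tool_rot: [0.693, 0.721, 0.009, -0.001]
force: [2.1, 3.0, 2.5]
finger_gap: -0.003
gripper_force: 1.7
t: 21.5
tcp_pos: [0.5121, 0.1876, 0.1512]
tool_rot: [0.693, 0.721, 0.008, -0.002]
force: [0.7, -0.7, -0.3]
finger_gap: -0.001
gripper_force: 0.0
```

```bash
cat > leaf.py <<'E'
from snap import *; from h import cloud; from m import plane,pc
s,st=wrist(sys.argv[1]); C=cloud(s,s["T"]); x,y,z=C[...,0],C[...,1],C[...,2]
sat=cv2.cvtColor(s["image"],cv2.COLOR_BGR2HSV)[...,2]>90
k=(x>.46)&(x<.56)&(y>.20)&(y<.275)&(z>.03)&(z<.2)&sat
n,q=plane(C[k]); print(k.sum(),len(q),"n",n.round(3),"leaf angle",np.degrees(np.arctan2(n[1],n[2])),q.mean(0).round(4),st["force"].round(1),st["tcp_pos"])
E
python3 leaf.py w7
```

```text
19670 19651 n [-0.029  0.646  0.763] leaf angle 40.24302332149875 [0.5102 0.2338 0.0878] [ 0.7 -0.7 -0.3] [0.51213387 0.18763559 0.15119397]
```

The leaf is at 40.2° and holding. Continue to ~30°, then creep.

```bash
python3 -m crank '[{"dp":[0.005,-0.09,-0.095],"angular":[0,0,0]},{"dp":[0.005,-0.088,-0.097],"angular":[0,0,0]},{"dp":[0.005,-0.085,-0.098],"angular":[0,0,0]},{"dp":[0.005,-0.08,-0.1],"angular":[0,0,0]},{"dp":[0.005,-0.08,-0.1],"angular":[0,0,0]},{"dp":[0.005,-0.075,-0.1],"angular":[0,0,0]}]'
python3 -m crank '[{"dp":[0,-0.05,-0.08],"angular":[0,0,0]},{"dp":[0,-0.02,-0.03],"angular":[0,0,0]},{"dp":[0,0,0],"angular":[0,0,0]}]'; python3 leaf.py w8
```

```text
t: 22.15
tcp_pos: [0.514, 0.1734, 0.1342]
tool_rot: [0.693, 0.721, 0.009, -0.001]
force: [-2.1, 1.1, 2.2]
finger_gap: 0.001
gripper_force: 1.4
t: 22.45
tcp_pos: [0.5147, 0.1712, 0.1311]
tool_rot: [0.693, 0.721, 0.009, -0.0]
force: [-0.1, 0.0, -0.6]
finger_gap: -0.001
gripper_force: 0.0
20179 20179 n [-0.023  0.518  0.855] leaf angle 31.176758975863518 [0.51   0.2354 0.0698] [-0.1  0.  -0.6] [0.51474313 0.17116949 0.13107797]
```

```bash
python3 -m crank '[{"dp":[0,-0.04,-0.06],"angular":[0,0,0]},{"dp":[0,-0.04,-0.06],"angular":[0,0,0]},{"dp":[0,-0.03,-0.04],"angular":[0,0,0]},{"dp":[0,0,0],"angular":[0,0,0]}]'; for i in 1 2 3; do python3 -m crank '[{"dp":[0,-0.015,-0.03],"angular":[0,0,0]},{"dp":[0,0,0],"angular":[0,0,0]}]' | grep -E "tcp|^force|gripper"; done; python3 leaf.py w9
```

```text
t: 22.9
tcp_pos: [0.5152, 0.1681, 0.1266]
tool_rot: [0.693, 0.721, 0.01, -0.0]
force: [1.9, 0.8, 1.0]
finger_gap: 0.002
gripper_force: 0.7
tcp_pos: [0.5149, 0.1676, 0.1257]
force: [0.5, 0.9, 1.7]
gripper_force: 1.0
tcp_pos: [0.5145, 0.1672, 0.1247]
force: [2.0, 0.9, 2.1]
gripper_force: 1.1
tcp_pos: [0.5143, 0.1668, 0.1237]
force: [1.2, 0.5, 2.5]
gripper_force: 1.1
20877 20877 n [-0.022  0.473  0.881] leaf angle 28.263841275991588 [0.51   0.2359 0.065 ] [1.2 0.5 2.5] [0.51427029 0.16676827 0.12366813]
```

```bash
for i in 1 2 3; do python3 -m crank '[{"dp":[0,0,-0.015],"angular":[0,0,0]},{"dp":[0,0,0],"angular":[0,0,0]}]' | grep -E "tcp|^force|gripper"; done
```

```text
tcp_pos: [0.5141, 0.1667, 0.1232]
force: [1.5, -0.1, 2.2]
gripper_force: 1.1
tcp_pos: [0.514, 0.1667, 0.1228]
force: [1.2, -0.6, 2.8]
gripper_force: 1.1
tcp_pos: [0.514, 0.1667, 0.1226]
force: [0.2, -1.1, 4.6]
gripper_force: 2.1
```

```bash
for i in 1 2; do python3 -m crank '[{"dp":[0,0,-0.02],"angular":[0,0,0]},{"dp":[0,0,0],"angular":[0,0,0]}]' | grep -E "tcp|^force|gripper"; done
```

```text
tcp_pos: [0.5141, 0.1667, 0.1225]
force: [-0.2, -1.4, 9.3]
gripper_force: 3.6
tcp_pos: [0.5141, 0.1667, 0.1224]
force: [-1.0, -1.1, 11.8]
gripper_force: 5.1
```

Seated at ~12 N. Lift off and check.

```bash
python3 -m crank '[{"dp":[0,0,0],"angular":[0,0,0]},{"dp":[0,0,0.1],"angular":[0,0,0]},{"dp":[0,0,0.3],"angular":[0,0,0]},{"dp":[0,0,0.6],"angular":[0,0,0]},{"dp":[0,0,0.8],"angular":[0,0,0]},{"dp":[0,0,0.8],"angular":[0,0,0]},{"dp":[0,0,0.8],"angular":[0,0,0]},{"dp":[0,0,0],"angular":[0,0,0]},{"dp":[0,0,0],"angular":[0,0,0]}]'; python3 leaf.py w10
python3 - <<'E'
from snap import *
t=vision.snapshot("scene"); cv2.imwrite("pics/f.png",cv2.resize(t["image"][130:280,160:420],(780,450)))
E
```

```text
t: 25.45
tcp_pos: [0.5138, 0.1668, 0.2232]
tool_rot: [0.693, 0.721, 0.009, -0.001]
force: [-0.1, -0.3, 0.0]
finger_gap: -0.0
gripper_force: 0.0
8847 8847 n [-0.021  0.468  0.883] leaf angle 27.93873952108725 [0.5099 0.2364 0.0642] [-0.1 -0.3  0. ] [0.51377132 0.16683564 0.22323429]
```

View pics/f.png

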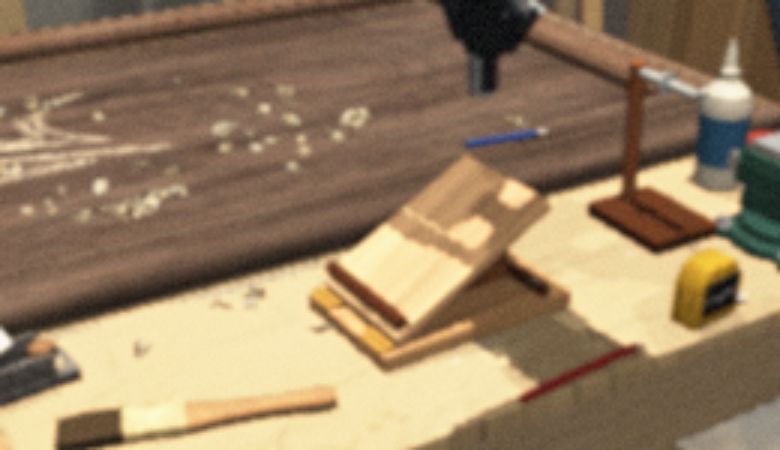

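The leaf lies on the wedge at 27.9°, the gripper is clear above at crop (482, 80), and the tape and brush have not moved. Handing in.

```bash
python3 -c "
from station import order; print(order.sign_off())"
```

```text
the job is handed in; nothing more can be done
None
```

The job is handed in: the wedge stands flat on the base against the lip, the leaf is folded onto it (27.9° measured, about 12 N seating press), the gripper is clear, and the tape and brush are where they were.

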